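# Clamp a carving panel in its fixture

### The arm

A 6-joint arm with a two-finger parallel gripper is mounted at the origin on the work surface. World frame = base frame: x ahead of the robot, y to its left, z up, the work surface at z = 0. Lengths are in mm, angles in rad, forces in N, time in s.
With the tool pointing down it reaches from about 350 to 875 mm from the base axis. Payload 4.2 kg.
Tool frame: the origin (TCP) lies midway between the tips of the shut fingers; the grasp point (between the pads) lies 19 mm behind it; z points along the fingers, y is the direction in which the jaws open and shut (so a half turn about z gives the same grasp; the last joint's range is limited). The gripper opens to 85 mm and grips with 20 to 120 N. Pads are 22 mm wide; open, the fingers measure 114 mm over their backs; the gripper's body (76 mm by 85 mm) begins 54 mm behind the grasp point. The pads swing forward as they close: fully open they stand 13 mm farther back than shut.
Start: joints at [-0.886, 0.385, 0.008, 0, -1.194, -0.259], TCP at [258.168, -569.165, 231.312] pointing down, gripper open.
Joint ranges: [-3.14, 3.14], [-1.21, 2.06], [-1.07, 1.41], [-3.16, 2.05], [-2.99, -0.16], [-3.1, 3.1]. Speed limits (rad/s): [2.79, 2.79, 3.14, 3.14, 3.14, 3.14].

### API

Orientations are given as a unit quaternion [x, y, z, w].
In Python, from bench import arm, eyes, nets gives the robot as it stands.
- The arm moves only by the tool jog_arm, never from a script. Its argument "rows" is a list of rows, each a list of 3 entries, a list of its own where there are three numbers: the shift along the tool's x, y, z in cm, then the turn, a rotation vector about the tool's x, y, z in degrees, then the finger opening in cm, from 0 to 8.54. In form: [[[x, y, z], [ax, ay, az], jaw], ...]. A call has 1 to 10 rows; each row shifts and turns the commanded pose from where the row before left it, along the tool's axes as they then stand; what a row does not reach is not made up. A row lasts 1/8 s, in which the tool goes at most 62.5 mm and 10.7 degrees, less where a joint would pass 70% of its speed; a pose out of reach is approached as far as the arm can. A call with a gripper value outside its range is refused whole. The fingers move at their own pace and stop on an object; the grip force is fixed at half the most. Time passes only in rows, so rows that do not move let the fingers close. It gives the time, the measured TCP pose, the force and the opening at its end, in the units of the state.
- arm.read_state(): the state, without advancing time (a new reading comes with each control period).
- eyes.get_image(name): name is "scene" or "top" or "wrist"; returns the picture (400x640x3 uint8, red, green, blue); there is no depth.
- eyes.camera_model(name): a dict with "K" (3x3 intrinsics, pixels), "rvec" (rotation vector, rad) and "tvec" (3), from world to camera coordinates, as OpenCV has them. Camera axes: x right, y down, z forward; pixel columns grow to the right and rows downward; lengths in mm; the calibration is good to about 2 mm. The wrist camera is an equidistant fisheye: a pixel r from the principal point sees the ray r / f radians off the axis. A picture is of the moment at which its call begins: read the wrist's pose just before it. camera_model takes no time and is no camera call; for the wrist camera it gives the pose at the moment of the call.
- arm.job_done(): hands the job in, once; it reports no verdict.
Trained networks look in the newest picture that a camera, given by its name, has taken for a name from the list of things; names that differ only in an ending like _2 or _b are one class to them, and where a whole thing is asked for, a point or a joint stands for the part that bears it (a point fixed in the world has none). Each returns a list of dicts, best first, with "conf" (0 to 1); they miss things now and then, are a little off and sometimes report something else, mostly with a low value. They report only what shows in the picture. A call takes as long as a camera call. They do not tell look-alikes from the thing itself.
- nets.boxes_of(camera, name): "position" ([column, row] as shares, 0 to 1, of the picture: columns of its width, rows of its height, amid what is visible of it).
The state is a dict: "clock": time; "joints": joint angles; "joint_vel": joint speeds; "joint_efforts": joint torques, N m; "position": TCP position; "ee_rot": TCP orientation; "contact_force": force on the tool from outside, world axes, zero at the start; "wrist_torque": the same for the moment, N m; "gripper_width": finger opening in mm.
Only numpy, scipy, OpenCV 4.12 (cv2) and the standard library are available. Lean on these libraries where they do the work, as an engineer would, in place of code of your own. Each camera call takes 0.05 s, during which the arm holds its last target.

### The job

Push the wooden panel along between the rails of the carving fixture until it sits fully home against the end stop, then push the toggle clamp's lever over, past its dead point, until it snaps into lock with the clamp's pad pressing on the panel. Only push with the fingers: do not lift the panel out of the fixture, leave the tools and other things on the bench where they are, and finish with the hand clear.

Things in the scene. Friction and masses are not known exactly. Their poses are not given: they have to be found in the camera images.
- fixture: Carving fixture fixed to the bench; origin on the bench top, z up. Plywood board 15 mm thick, x -130..130, y -125..65 mm in its frame. Two rails along x (x -112..112, inner faces y = -42 and +42, 12 mm wide, tops 27 mm above the bench) guide the panel to an end stop at x = +112. A steel toggle clamp stands on the -y side: plates at x 44..76, y -115..-71, up to 70 mm high.
- stop_face (a point): Centre of the end stop's face, fixture frame (112, 0, 26) mm; the face looks along the fixture's -x towards the panel. The stop is wood, 120 mm long in y, 18 mm thick, its top 45 mm above the bench.
- panel_center (a point): Centre of the loose light-wood panel, 110 (fixture x) by 80 (y) by 22 mm, 0.11 to 0.22 kg, a leaf half carved in its top. It lies between the rails (2 mm clearance each side), its centre 26 and its top 37 mm above the bench. It starts 40 to 65 mm short of the stop and slides along the fixture's +x; fully home its centre is at fixture x = +57 mm.
- knob (a point): Centre of the black ball, 28 mm in diameter, on the end of the clamp's lever: the place to push. Lever 110 mm from pivot to ball centre; pivot at fixture (60, -100, 65) mm, axis along fixture x; rod 10 mm thick, grip 17 mm. Open, it points to fixture -y, 40 degrees above level (ball at (60, -184, 136)). Push the ball from its outer (-y) side towards +y, following its arc up over the pivot.
- clamp_lever (a joint): Lever angle in rad: 0 = open (40 degrees above level, towards fixture -y), growing as it rises and goes over towards +y. A spring holds it open with about 0.6 N m at 0 (some 9 N pushed level at the ball), fading to nothing at the dead point at 0.9; past that it snaps by itself to the locked end at 1.25 (ball at fixture (60, -60, 167) mm).
- clamp_pad: Round black rubber pad, 20 mm in diameter, 12 mm high, under the end of the clamp's 14 mm wide presser arm, which is one piece with the lever; origin at its underside's centre. Open, the arm stands 72 degrees above level, leaning from the pivot towards fixture +y, up to 165 mm high. Locked, the sprung pad presses on a panel that is home with about 2.5 N at fixture (60, -15) mm.
- mallet: Bystander, loose, to be left alone: carver's wooden mallet standing on its head, 74 mm in diameter, 178 mm tall, left of the fixture.
- gouge: Bystander, loose, to be left alone: carving gouge with wooden handle, about 210 mm long, 22 mm thick, lying left of the fixture.
- stone: Bystander, loose, to be left alone: grey sharpening stone in a low wooden tray, 150 x 50 x 26 mm, lying right of the fixture.
- offcut: Bystander, loose, to be left alone: small wooden offcut, 70 x 45 x 30 mm, left of the fixture, beyond the gouge.
- oil_jar: Bystander, loose, to be left alone: closed amber jar with metal cap, 60 mm in diameter, 85 mm tall, beyond the fixture.
- brush: Bystander, loose, to be left alone: flat brush lying beyond the fixture, along the fixture's y.
- panel: The same panel as panel_center, with its origin at the centre of its underside.
There are look-alikes about, which are no part of the job. Leave any purple, red or turquoise look-alike of the panel alone.

How it is judged:
By the outcome, as a careful person would: the job done as asked, in the order asked, and still so for the second after the job is handed in, with the robot touching nothing.
It also fails if it takes over 58 s, if anything falls off the work surface, if the arm or the gripper's body presses on something with over 40 N, if the wrist force passes 120 N, or if a joint passes its speed limit or range.

## Working session

There is one attempt and no reset: what is moved stays moved. The work goes in short steps, Python scripts to look and compute and a tool call to move; the robot and the scene stay as the last step left them, time stands still between calls to the robot, and variables do not carry over. Pictures are saved under pics/ and viewed, and the job is handed in when it is done.

Besides the shell and the picture viewer there is one more tool, called after ">>>" by a JSON object that holds its "op" and its "data". jog_arm: Moves the arm, as the interface text tells. Its arguments: {"type":"object","properties":{"rows":{"type":"array","items":{"type":"array"}}},"required":["rows"]}

```bash
mkdir -p pics
python3 - <<'E'
from bench import arm, eyes, nets
import cv2, numpy as np
s=arm.read_state(); print({k:np.round(v,3) for k,v in s.items()})
for c in ["scene","top","wrist"]:
    im=eyes.get_image(c); cv2.imwrite(f"pics/a_{c}.png",im[:,:,::-1])
    m=eyes.camera_model(c); print(c,{k:np.round(v,3).tolist() if not isinstance(v,str) else v for k,v in m.items()})
    for n in (["panel","knob","clamp_pad","fixture"] if c!="wrist" else ["panel"]):
        print(c,n,[(np.round(np.array(d["position"])*[640,400],0).tolist(),round(d["conf"],2)) for d in nets.boxes_of(c,n)])
E
```

```text
{'clock': np.float64(0.0), 'joints': array([-8.860e-01,  3.860e-01,  7.000e-03, -1.000e-03, -1.194e+00,
       -2.590e-01]), 'joint_vel': array([ 0.001, -0.   ,  0.001, -0.001,  0.   , -0.   ]), 'joint_efforts': array([-1.0000e-03, -3.9229e+01,  1.8839e+01,  4.1860e+00, -5.0000e-03,
       -0.0000e+00]), 'position': array([ 257.928, -568.643,  230.225]), 'ee_rot': array([-0.211,  0.977,  0.001, -0.   ]), 'contact_force': array([-0.484,  0.644,  0.001]), 'wrist_torque': array([ 0.032, -0.034,  0.019]), 'gripper_width': np.float64(85.465)}
scene {'K': [[512.304, 0.0, 317.725], [0.0, 512.304, 204.802], [0.0, 0.0, 1.0]], 'rvec': [0.97, 2.684, -0.757], 'tvec': [441.072, -224.603, 1647.618]}
scene panel [([237.0, 157.0], 0.93), ([326.0, 337.0], 0.86), ([320.0, 223.0], 0.82), ([310.0, 128.0], 0.81)]
scene knob [([274.0, 195.0], 0.85)]
scene clamp_pad []
scene fixture [([305.0, 217.0], 0.86), ([253.0, 247.0], 0.57)]
top {'K': [[410.517, 0.0, 321.241], [0.0, 410.517, 197.293], [0.0, 0.0, 1.0]], 'rvec': [2.163, -2.199, 0.042], 'tvec': [17.491, 557.113, 995.017]}
top panel [([331.0, 205.0], 0.91), ([452.0, 278.0], 0.91), ([224.0, 125.0], 0.79), ([467.0, 181.0], 0.76)]
top knob [([385.0, 165.0], 0.76)]
top clamp_pad [([351.0, 169.0], 0.44)]
top fixture [([351.0, 190.0], 0.84)]
wrist {'K': [[309.707, 0.0, 321.205], [0.0, 309.707, 196.593], [0.0, 0.0, 1.0]], 'rvec': [-1.611, -2.497, -0.351], 'tvec': [624.314, -36.378, 379.229]}
wrist panel [([457.0, 271.0], 0.52)]
```

View pics/a_scene.png

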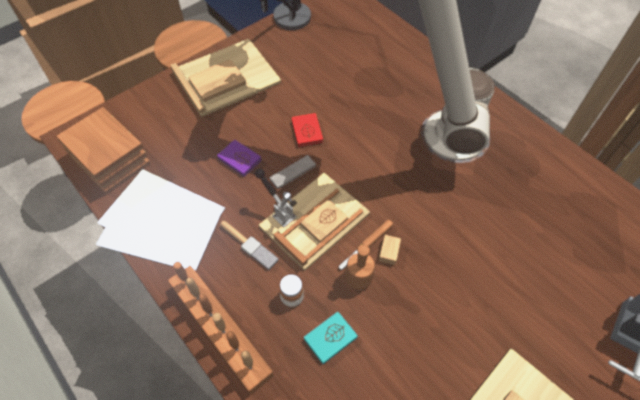

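View pics/a_top.png

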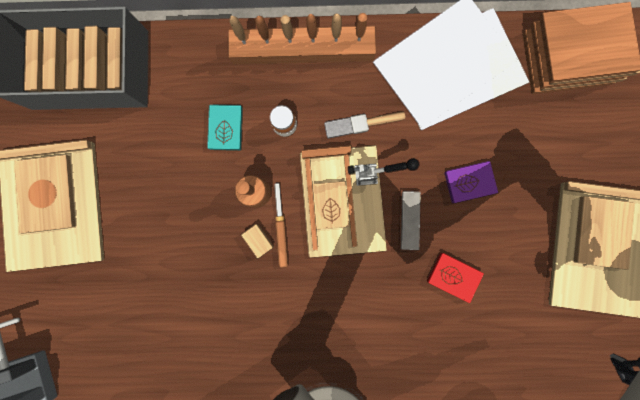

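View pics/a_wrist.png

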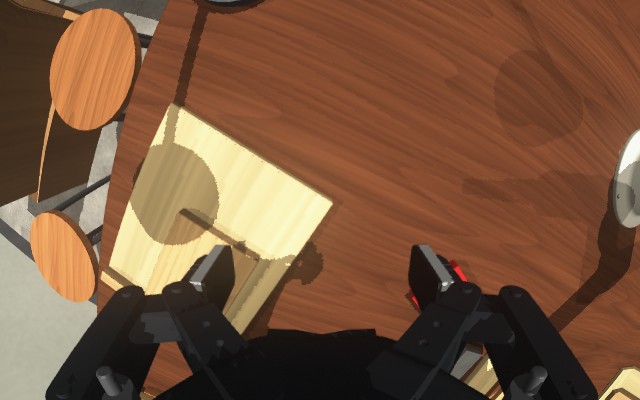

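Real candidate: the plain panel at top px (331,205), in the fixture with the clamp. Look-alikes are purple (470,182), red (455,276), turquoise (224,127), and plain boards at (42,193) and (610,230). Checking with close crops.

Run:
```python
import cv2
a=cv2.imread("pics/a_top.png")[130:270,290:435]; cv2.imwrite("pics/b_top.png",cv2.resize(a,None,fx=4.2,fy=4.2,interpolation=cv2.INTER_CUBIC))
a=cv2.imread("pics/a_scene.png")[150:275,240:400]; cv2.imwrite("pics/b_scene.png",cv2.resize(a,None,fx=4.8,fy=4.8,interpolation=cv2.INTER_CUBIC))
```

```text
(no output)
```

View pics/b_top.png

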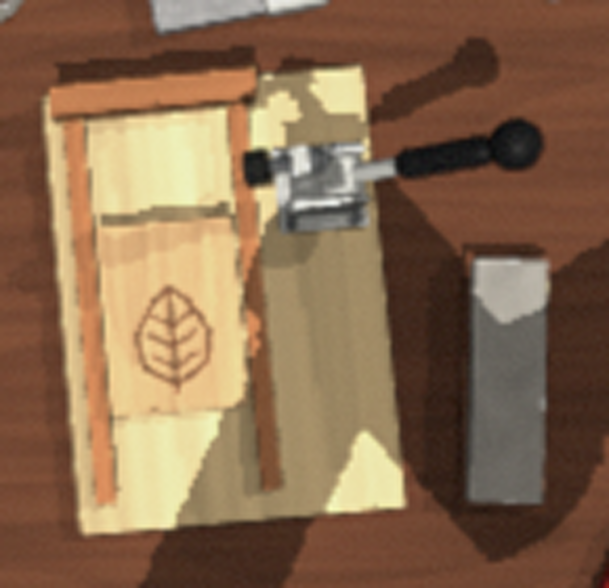

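View pics/b_scene.png

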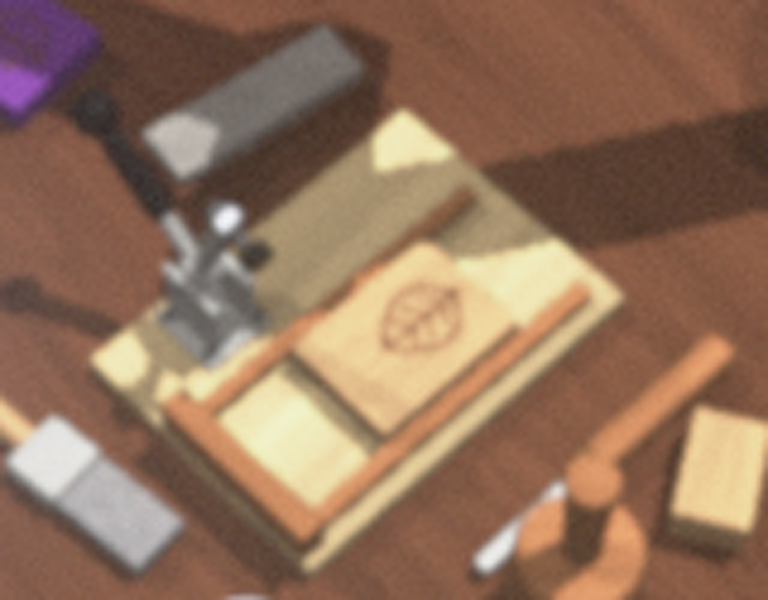

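```bash
cat > h.py <<'E'
from bench import arm, eyes, nets
import cv2, numpy as np
from scipy.optimize import least_squares
from scipy.spatial.transform import Rotation as R
def proj(m,P):
    return cv2.projectPoints(np.asarray(P,float).reshape(-1,3),np.array(m["rvec"],float),np.array(m["tvec"],float),np.array(m["K"],float),None)[0][:,0]
def tri(ms,uv):
    Ps=[np.array(m["K"])@np.c_[cv2.Rodrigues(np.array(m["rvec"],float))[0],np.array(m["tvec"])] for m in ms]
    X=cv2.triangulatePoints(Ps[0],Ps[1],np.array(uv[0],float),np.array(uv[1],float))[:,0]; return X[:3]/X[3]
def f2w(p,P):
    P=np.asarray(P,float).reshape(-1,3); c,s=np.cos(p[2]),np.sin(p[2])
    return np.c_[p[0]+c*P[:,0]-s*P[:,1],p[1]+s*P[:,0]+c*P[:,1],P[:,2]]
E
python3 - <<'E'
from h import *
mt,ms=eyes.camera_model("top"),eyes.camera_model("scene")
T=lambda u:np.array(u)/4.2+[290,130]
S=lambda u:np.array(u)/4.8+[240,150]
t=[((-130,65,15),(82,533)),((-130,-125,15),(405,507)),((130,-125,15),(362,67)),((-112,54,27),(97,505)),((-112,-54,27),(283,488)),
 ((130,60,45),(50,88)),((130,-60,45),(255,68)),((112,60,45),(55,118)),((112,-60,45),(257,96)),((60,-184,136),(518,145))]
s=[((-130,-125,15),(407,110)),((-130,65,15),(625,297)),((130,65,15),(305,555)),((130,-125,15),(92,358)),((60,-184,136),(95,110))]
def r(p): return np.r_[(proj(mt,f2w(p,[a for a,_ in t]))-[T(b) for _,b in t]).ravel(),(proj(ms,f2w(p,[a for a,_ in s]))-[S(b) for _,b in s]).ravel()]
q=least_squares(r,[570,-50,0.05],loss="soft_l1"); print(q.x.round(3)); print(r(q.x).reshape(-1,2).round(1).tolist())
p=q.x
print("knob tri",tri([mt,ms],[T((518,145)),S((95,110))]).round(1),"expected",f2w(p,[60,-184,136]).round(1))
print("ctr tri", )
pc=[((-55,40),(113,418)),((-55,-40),(245,408)),((55,40),(100,220))]
pcs=[((55,40),(387,435)),((55,-40),(290,350)),((-55,-40),(425,240)),((-55,40),(520,325))]
def r2(x): return np.r_[(proj(mt,f2w(p,[(a[0]+x[0],a[1]+x[1],x[2]) for a,_ in pc]))-[T(b) for _,b in pc]).ravel(),(proj(ms,f2w(p,[(a[0]+x[0],a[1]+x[1],x[2]) for a,_ in pcs]))-[S(b) for _,b in pcs]).ravel()]
q=least_squares(r2,[0,0,37],loss="soft_l1"); print("panel in fixture",q.x.round(1)); print(r2(q.x).reshape(-1,2).round(1).tolist())
pts={"panelnear":(q.x[0]-55,q.x[1],37),"home near":(2,0,37),"stop":(112,0,26)}
for k,v in pts.items(): print(k,f2w(p,v).round(1))
E
```

```text
[ 5.44735e+02 -1.55390e+01  7.10000e-02]
[[-0.3, 0.5], [0.2, 0.0], [0.4, -0.3], [-0.3, -0.2], [-0.1, -0.0], [-0.4, -0.7], [0.3, -0.4], [-1.0, -0.4], [0.5, 0.3], [-0.3, 0.2], [-0.5, -1.1], [-0.0, -1.2], [0.9, 2.1], [-0.4, -1.1], [0.3, -0.2]]
knob tri [ 618.2 -195.8  134.4] expected [[ 617.6 -194.8  136. ]]
ctr tri
panel in fixture [-8.2  0.6 26.3]
[[-0.3, -0.1], [1.1, -0.6], [-1.0, 2.1], [-0.3, 0.4], [0.2, -0.1], [-0.1, 0.0], [-0.2, -0.4]]
panelnear [[481.7 -19.4  37. ]]
home near [[546.7 -15.4  37. ]]
stop [[656.5  -7.6  26. ]]
```

The crop confirms the leaf panel in the clamp's fixture: panel centre at about crop (175,320), ball at (518,145). The triangulated ball (z 134 against 136 given) agrees with the fixture fit. First I turn to the fixture axes and travel high.

>>> {"op": "jog_arm", "data": {"rows": [[[0, 0, 0], [0, 0, 10.2], 0], [[0, 0, 0], [0, 0, 10.2], 0], [[-2.0, 5.0, 0], [0, 0, 0], 0], [[-2.0, 5.0, 0], [0, 0, 0], 0], [[-2.0, 5.0, 0], [0, 0, 0], 0], [[-2.0, 5.0, 0], [0, 0, 0], 0], [[-2.0, 5.0, 0], [0, 0, 0], 0], [[-2.0, 5.0, 0], [0, 0, 0], 0], [[-2.0, 5.0, 0], [0, 0, 0], 0], [[-2.0, 5.0, 0], [0, 0, 0], 0]]}}

```text
clock: 1.85
position: [390.3, -157.3, 231.8]
ee_rot: [-0.035, 0.999, -0.0, 0.001]
contact_force: [1.0, -0.4, -1.0]
gripper_width: 0.1
```

```bash
cat >> h.py <<'E'
FX=[544.735,-15.539,0.071]
def w2f(P):
    P=np.asarray(P,float); c,s=np.cos(FX[2]),np.sin(FX[2]); d=P[:2]-FX[:2]
    return np.array([c*d[0]+s*d[1],-s*d[0]+c*d[1],P[2]])
def st():
    s=arm.read_state(); M=R.from_quat(s["ee_rot"]).as_matrix(); a=FX[2]
    F=np.array([[np.cos(a),np.sin(a),0],[-np.sin(a),np.cos(a),0],[0,0,1]])
    print("t",round(float(s["clock"]),2),"tcp_f",w2f(s["position"]).round(1),"force_f",(F@s["contact_force"]).round(1),"w",round(float(s["gripper_width"]),1)); print("tool axes in fixture (cols)\n",(F@M).round(3))
E
python3 - <<'E'
from h import *
st()
m=eyes.camera_model("wrist"); im=eyes.get_image("wrist"); cv2.imwrite("pics/c_wrist.png",im[:,:,::-1])
Rm=cv2.Rodrigues(np.array(m["rvec"],float))[0]; print("cam f",w2f(-Rm.T@np.array(m["tvec"])))
E
```

```text
t 1.85 tcp_f [-164.1 -130.5  231.8] force_f [ 0.9 -0.5 -1. ] w 0.1
tool axes in fixture (cols)
 [[-1.     0.001  0.001]
 [ 0.001  1.    -0.   ]
 [-0.001 -0.    -1.   ]]
cam f [-234.12764489 -130.01927519  374.40312339]
```

View pics/c_wrist.png

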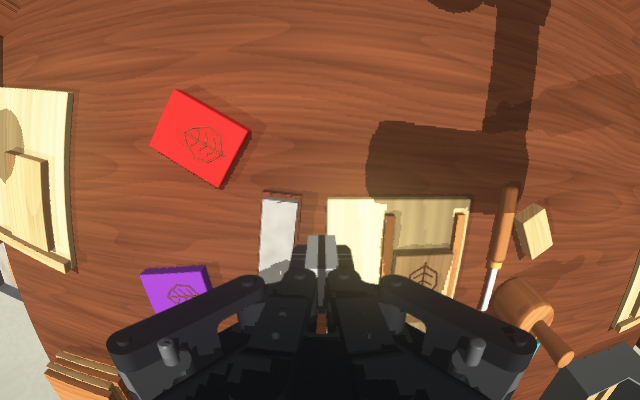

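The wrist view shows the panel's near edge at about (395–450, 248), between the rails. I'll go above the gap behind the panel and look again.

>>> {"op": "jog_arm", "data": {"rows": [[[-1.5, 4.3, 0], [0, 0, 0], 0], [[-1.5, 4.3, 0], [0, 0, 0], 0], [[-1.5, 4.4, 0], [0, 0, 0], 0], [[-1.4, 0, 3.0], [0, 0, 0], 0], [[0, 0, 4.0], [0, 0, 0], 0], [[0, 0, 4.0], [0, 0, 0], 0], [[0, 0, 3.0], [0, 0, 0], 0], [[0, 0, 0], [0, 0, 0], 0]]}}

```text
clock: 2.9
position: [438.2, -25.7, 89.8]
ee_rot: [-0.035, 0.999, -0.001, -0.003]
contact_force: [0.2, -0.6, 0.7]
gripper_width: 0.2
```

Run:
```python
from h import *
st()
m=eyes.camera_model("wrist"); im=eyes.get_image("wrist"); cv2.imwrite("pics/d_wrist.png",im[:,:,::-1])
im=eyes.get_image("top"); cv2.imwrite("pics/d_top.png",cv2.resize(im[130:270,290:435,::-1],None,fx=4.2,fy=4.2,interpolation=cv2.INTER_CUBIC))
```

```text
t 2.9 tcp_f [-107.    -2.6   89.8] force_f [ 0.2 -0.7  0.7] w 0.2
tool axes in fixture (cols)
 [[-1.     0.001 -0.005]
 [ 0.001  1.    -0.001]
 [ 0.005 -0.001 -1.   ]]
```

View pics/d_wrist.png

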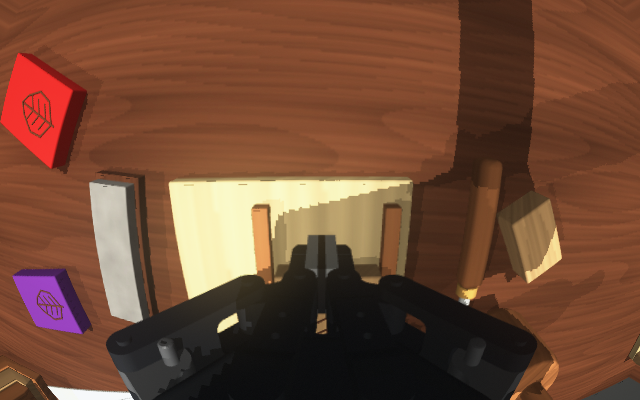

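View pics/d_top.png

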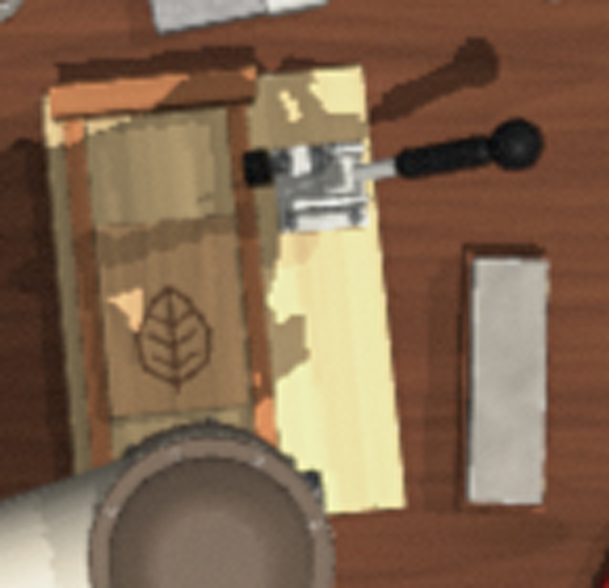

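Fingertips are centred between the rails behind the panel, whose near edge is at crop (113–245, ~412). Descend and start pushing.

>>> {"op": "jog_arm", "data": {"rows": [[[0, 0.26, 2.5], [0, 0, 0], 0], [[0, 0, 2.5], [0, 0, 0], 0], [[0, 0, 1.4], [0, 0, 0], 0], [[0, 0, 0], [0, 0, 0], 0], [[-1.0, 0, 0], [0, 0, 0], 0], [[-1.0, 0, 0], [0, 0, 0], 0], [[-0.8, 0, 0], [0, 0, 0], 0], [[-0.8, 0, 0], [0, 0, 0], 0], [[-0.8, 0, 0], [0, 0, 0], 0], [[-0.8, 0, 0], [0, 0, 0], 0]]}}

```text
clock: 4.25
position: [491.4, -19.1, 27.1]
ee_rot: [-0.035, 0.999, -0.0, -0.001]
contact_force: [-1.7, 0.7, -0.2]
gripper_width: -0.5
```

```bash
python3 -c "
from h import *
st()
im=eyes.get_image('top'); cv2.imwrite('pics/e_top.png',cv2.resize(im[130:270,290:435,::-1],None,fx=4.2,fy=4.2,interpolation=cv2.INTER_CUBIC))"
```

```text
t 4.25 tcp_f [-53.5   0.2  27.1] force_f [-1.6  0.9 -0.2] w -0.5
tool axes in fixture (cols)
 [[-1.     0.001 -0.001]
 [ 0.001  1.    -0.   ]
 [ 0.001 -0.    -1.   ]]
```

View pics/e_top.png

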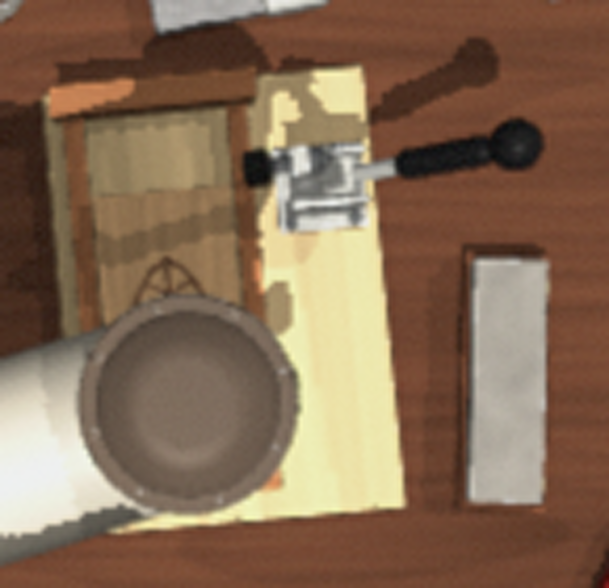

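Contact, with about 1.6 N drag, and the panel is sliding: its leading edge is now at crop row ~190. About 44 mm remain.

>>> {"op": "jog_arm", "data": {"rows": [[[-0.7, 0, 0], [0, 0, 0], 0], [[-0.7, 0, 0], [0, 0, 0], 0], [[-0.7, 0, 0], [0, 0, 0], 0], [[-0.7, 0, 0], [0, 0, 0], 0], [[-0.5, 0, 0], [0, 0, 0], 0], [[-0.3, 0, 0], [0, 0, 0], 0], [[-0.2, 0, 0], [0, 0, 0], 0], [[-0.1, 0, 0], [0, 0, 0], 0]]}}

```text
clock: 5.3
position: [530.3, -16.2, 27.3]
ee_rot: [-0.035, 0.999, 0.0, 0.0]
contact_force: [-1.2, -0.4, 0.3]
gripper_width: -0.0
```

```bash
python3 -c "
from h import *
st()
im=eyes.get_image('scene'); cv2.imwrite('pics/f_scene.png',cv2.resize(im[150:275,240:400,::-1],None,fx=4.8,fy=4.8,interpolation=cv2.INTER_CUBIC))"
```

```text
t 5.3 tcp_f [-14.4   0.3  27.3] force_f [-1.3 -0.3  0.3] w -0.0
tool axes in fixture (cols)
 [[-1.     0.001  0.   ]
 [ 0.001  1.     0.   ]
 [-0.     0.    -1.   ]]
```

View pics/f_scene.png

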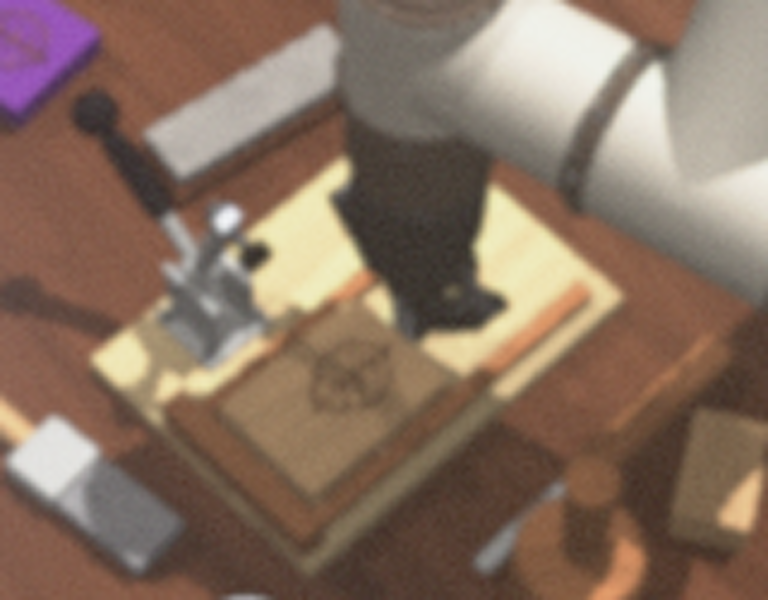

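The panel is almost home; only a thin gap shows at the stop (far edge at about (215,410)–(315,495)). I'll creep until the force rises.

>>> {"op": "jog_arm", "data": {"rows": [[[-0.2, 0, 0], [0, 0, 0], 0], [[-0.15, 0, 0], [0, 0, 0], 0], [[-0.1, 0, 0], [0, 0, 0], 0]]}}

```text
clock: 5.72
position: [534.8, -16.0, 27.3]
ee_rot: [-0.035, 0.999, -0.0, -0.0]
contact_force: [-1.4, -0.1, 0.2]
gripper_width: 0.5
```

>>> {"op": "jog_arm", "data": {"rows": [[[-0.1, 0, 0], [0, 0, 0], 0], [[-0.1, 0, 0], [0, 0, 0], 0]]}}

```text
clock: 5.98
position: [536.8, -15.8, 27.3]
ee_rot: [-0.035, 0.999, 0.0, -0.0]
contact_force: [-2.6, 0.5, 0.2]
gripper_width: 0.1
```

>>> {"op": "jog_arm", "data": {"rows": [[[-0.1, 0, 0], [0, 0, 0], 0], [[-0.05, 0, 0], [0, 0, 0], 0]]}}

```text
clock: 6.22
position: [538.3, -15.7, 27.3]
ee_rot: [-0.035, 0.999, -0.0, -0.0]
contact_force: [-2.2, -0.2, 0.9]
gripper_width: -0.2
```

>>> {"op": "jog_arm", "data": {"rows": [[[-0.1, 0, 0], [0, 0, 0], 0], [[0, 0, 0], [0, 0, 0], 0]]}}

```text
clock: 6.48
position: [538.4, -15.8, 27.2]
ee_rot: [-0.035, 0.999, -0.0, -0.001]
contact_force: [-4.9, 0.7, 2.1]
gripper_width: 0.1
```

>>> {"op": "jog_arm", "data": {"rows": [[[-0.15, 0, 0], [0, 0, 0], 0], [[-0.1, 0, 0], [0, 0, 0], 0], [[0, 0, 0], [0, 0, 0], 0]]}}

```text
clock: 6.85
position: [538.5, -16.0, 26.9]
ee_rot: [-0.034, 0.999, -0.0, -0.004]
contact_force: [-8.7, 1.3, 6.5]
gripper_width: 0.1
```

```bash
python3 -c "
from h import *
st()
im=eyes.get_image('scene'); cv2.imwrite('pics/g_scene.png',cv2.resize(im[150:275,240:400,::-1],None,fx=4.8,fy=4.8,interpolation=cv2.INTER_CUBIC))"
```

```text
t 6.85 tcp_f [-6.3 -0.  26.9] force_f [-8.5  1.9  6.5] w 0.1
tool axes in fixture (cols)
 [[-1.     0.002 -0.007]
 [ 0.002  1.    -0.001]
 [ 0.007 -0.001 -1.   ]]
```

View pics/g_scene.png

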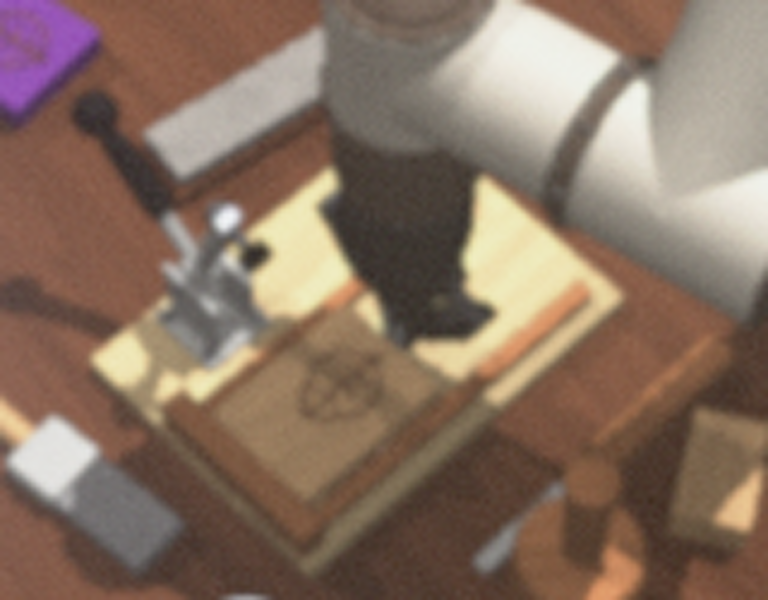

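It stopped dead with 8.5 N on it, TCP unmoved at fixture x −6.3, and no gap shows at the stop. Back off and rise.

>>> {"op": "jog_arm", "data": {"rows": [[[1.5, 0, 0], [0, 0, 0], 0], [[1.5, 0, 0], [0, 0, 0], 0], [[0, 0, -4.0], [0, 0, 0], 0], [[0, 0, -5.0], [0, 0, 0], 0], [[0, 0, -5.0], [0, 0, 0], 0], [[0, 0, -5.0], [0, 0, 0], 0], [[0, -3, 0], [0, 0, 0], 0]]}}

```text
clock: 7.78
position: [516.6, -46.4, 222.5]
ee_rot: [-0.037, 0.999, 0.001, 0.006]
contact_force: [0.5, 0.1, -2.1]
gripper_width: 0.1
```

```bash
python3 -c "
from h import *
st(); print(arm.read_state()['joints'].round(2))"
```

```text
t 7.78 tcp_f [-30.2 -28.8 222.5] force_f [ 0.5  0.1 -2.1] w 0.1
tool axes in fixture (cols)
 [[-1.    -0.002  0.013]
 [-0.002  1.     0.001]
 [-0.013  0.001 -1.   ]]
[ 0.22  0.2  -0.27  0.   -1.08 -1.72]
```

>>> {"op": "jog_arm", "data": {"rows": [[[0, 0, 0], [0, 0, -10], 0], [[0, 0, 0], [0, 0, -10], 0], [[0, 0, 0], [0, 0, -10], 0], [[0, 0, 0], [0, 0, -10], 0], [[0, 0, 0], [0, 0, -10], 0], [[0, 0, 0], [0, 0, -10], 0], [[0, 0, 0], [0, 0, -10], 0], [[0, 0, 0], [0, 0, -10], 0], [[0, 0, 0], [0, 0, -10], 0], [[0, 0, 0], [0, 0, 0], 0]]}}

```text
clock: 9.02
position: [513.7, -47.4, 217.4]
ee_rot: [0.731, -0.683, 0.0, -0.0]
contact_force: [-0.1, 0.0, 0.2]
gripper_width: 0.2
```

>>> {"op": "jog_arm", "data": {"rows": [[[3.5, -1.5, 0], [0, 0, 0], 0], [[3.5, -1.5, 0], [0, 0, 0], 0], [[3.5, -1.5, 0], [0, 0, 0], 0], [[3.5, -1.5, 0], [0, 0, 0], 0], [[3.5, -1.5, 0], [0, 0, 0], 0], [[3.5, -1.5, 0], [0, 0, 0], 0], [[0, 0, 0], [0, 0, 0], 0]]}}

```text
clock: 9.9
position: [618.7, -252.7, 216.1]
ee_rot: [0.729, -0.684, -0.0, 0.0]
contact_force: [-1.1, -0.2, 0.3]
gripper_width: 0.3
```

Run:
```python
from h import *
st(); print(arm.read_state()['joints'].round(2))
for c in ("top","scene"):
    im=eyes.get_image(c)
    print(c,[(np.round(np.array(d["position"])*[640,400],1).tolist(),round(d["conf"],2)) for d in nets.boxes_of(c,"knob")])
    a=im[110:260,290:460] if c=="top" else im[150:275,230:400]
    cv2.imwrite(f"pics/i_{c}.png",cv2.resize(a[:,:,::-1],None,fx=4,fy=4,interpolation=cv2.INTER_CUBIC))
```

```text
t 9.9 tcp_f [  57.  -241.8  216.1] force_f [-1.1 -0.1  0.3] w 0.3
tool axes in fixture (cols)
 [[-0.007 -1.    -0.   ]
 [-1.     0.007 -0.   ]
 [ 0.     0.    -1.   ]]
[-0.15  0.47  0.1   0.   -1.21  0.21]
top [([284.2, 122.4], 0.55)]
scene [([276.1, 193.6], 0.67), ([307.6, 231.5], 0.44)]
```

View pics/i_scene.png

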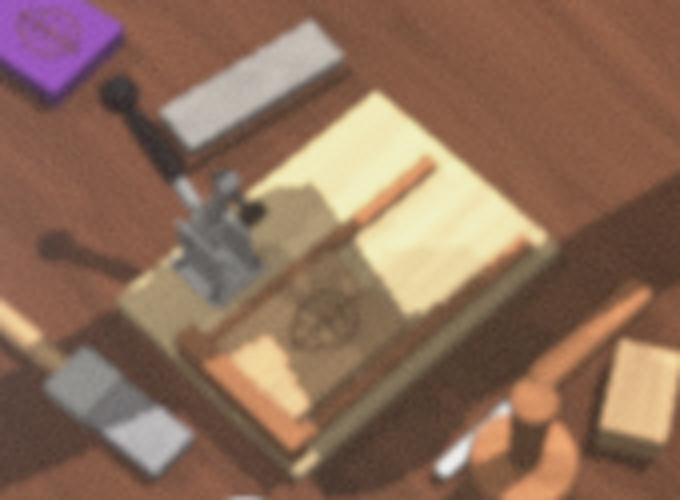

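View pics/i_top.png

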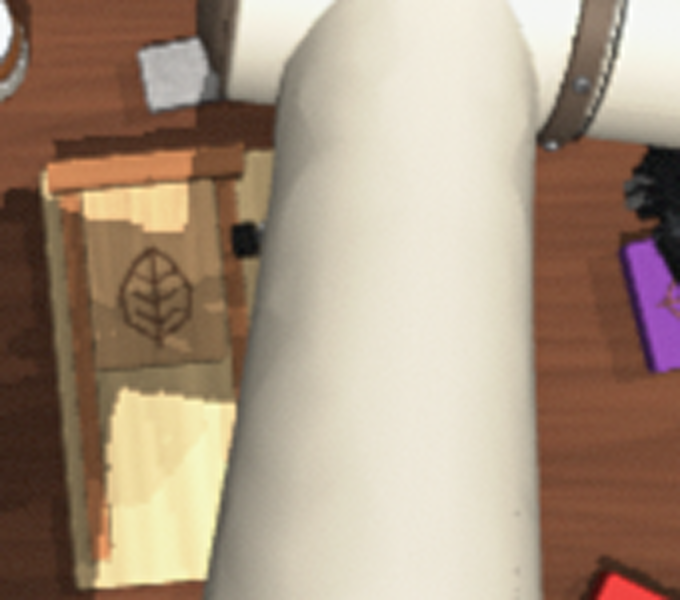

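No gap is visible at the stop in either view, and the lever is still open (ball at scene crop (118,95)). Lower beside the ball on its outer side.

>>> {"op": "jog_arm", "data": {"rows": [[[0, -0.3, 3], [0, 0, 0], 0], [[0, 0, 3], [0, 0, 0], 0], [[-0.6, 0, 2.8], [0, 0, 0], 0], [[-0.6, 0, 0], [0, 0, 0], 0], [[0, 0, 0], [0, 0, 0], 0]]}}

```text
clock: 10.72
position: [621.4, -237.8, 131.1]
ee_rot: [0.732, -0.681, 0.001, -0.0]
contact_force: [1.0, 0.4, -0.2]
gripper_width: 0.6
```

Run:
```python
from h import *
st()
im=eyes.get_image("wrist"); cv2.imwrite("pics/j_wrist.png",im[:,:,::-1])
im=eyes.get_image("scene"); cv2.imwrite(f"pics/j_scene.png",cv2.resize(im[150:275,230:400,::-1],None,fx=4,fy=4,interpolation=cv2.INTER_CUBIC))
```

```text
t 10.72 tcp_f [  60.7 -227.1  131.1] force_f [ 1.   0.4 -0.2] w 0.6
tool axes in fixture (cols)
 [[ 0.    -1.     0.002]
 [-1.    -0.    -0.001]
 [ 0.001 -0.002 -1.   ]]
```

View pics/j_scene.png

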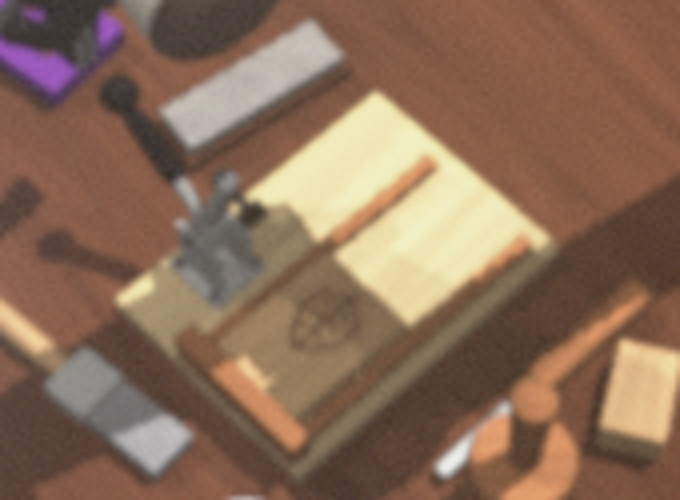

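View pics/j_wrist.png

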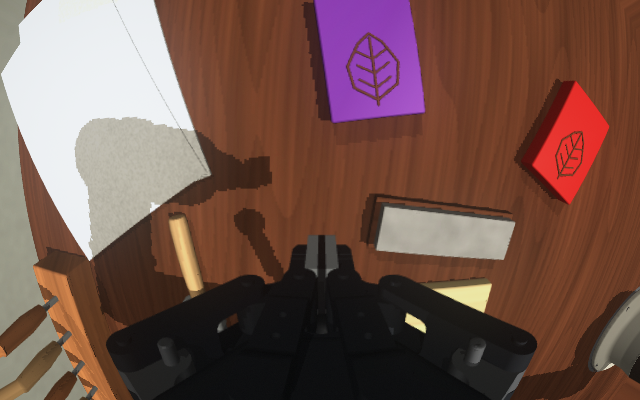

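The ball is hidden right behind the shut fingers, so the line-up is as planned. Push along the arc, first stage to about 60°.

>>> {"op": "jog_arm", "data": {"rows": [[[-1.0, 0, 0.4], [0, 0, 0], 0], [[-1.0, 0, 0], [0, 0, 0], 0], [[-0.8, 0, -0.8], [0, 0, 0], 0], [[-0.7, 0, -0.7], [0, 0, 0], 0], [[-0.8, 0, -0.6], [0, 0, 0], 0], [[-0.8, 0, -0.4], [0, 0, 0], 0]]}}

```text
clock: 11.58
position: [617.2, -190.7, 153.2]
ee_rot: [0.732, -0.682, 0.003, 0.002]
contact_force: [-2.7, -11.1, 9.0]
gripper_width: -0.1
```

Run:
```python
from h import *
st()
im=eyes.get_image("scene"); cv2.imwrite(f"pics/k_scene.png",cv2.resize(im[150:275,230:400,::-1],None,fx=4,fy=4,interpolation=cv2.INTER_CUBIC))
```

```text
t 11.57 tcp_f [  59.8 -179.9  153.2] force_f [ -3.5 -10.8   9. ] w -0.1
tool axes in fixture (cols)
 [[-0.001 -1.     0.001]
 [-1.     0.001 -0.006]
 [ 0.006 -0.001 -1.   ]]
```

View pics/k_scene.png

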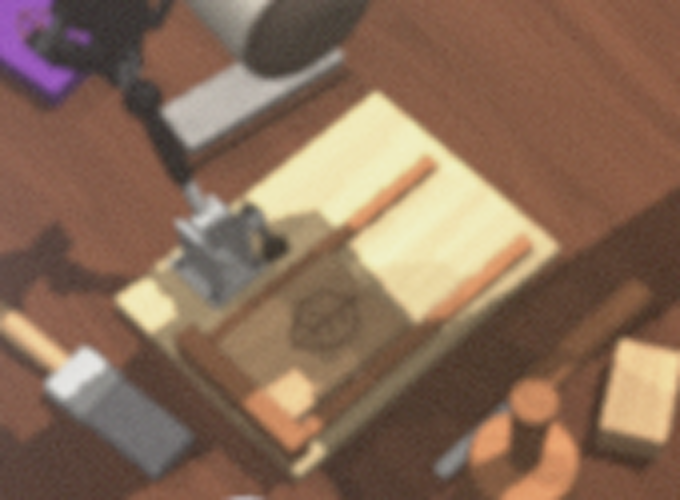

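The lever is following (ball now at scene crop (142,97)) at ~11 N. Continue over the dead point.

>>> {"op": "jog_arm", "data": {"rows": [[[-0.8, 0, 0], [0, 0, 0], 0], [[-0.8, 0, -0.2], [0, 0, 0], 0], [[-0.8, 0, -0.3], [0, 0, 0], 0], [[-0.8, 0, -0.3], [0, 0, 0], 0], [[-0.8, 0, -0.1], [0, 0, 0], 0], [[-0.8, 0, 0], [0, 0, 0], 0]]}}

```text
clock: 12.38
position: [613.1, -138.8, 159.0]
ee_rot: [0.731, -0.682, -0.001, 0.0]
contact_force: [-0.3, -1.7, 0.4]
gripper_width: -0.1
```

Run:
```python
from h import *
st()
im=eyes.get_image("scene"); cv2.imwrite(f"pics/l_scene.png",cv2.resize(im[150:275,230:400,::-1],None,fx=4,fy=4,interpolation=cv2.INTER_CUBIC))
```

```text
t 12.38 tcp_f [  59.5 -127.8  159. ] force_f [-0.4 -1.7  0.4] w -0.1
tool axes in fixture (cols)
 [[-0.001 -1.    -0.001]
 [-1.     0.001  0.001]
 [-0.001  0.001 -1.   ]]
```

View pics/l_scene.png

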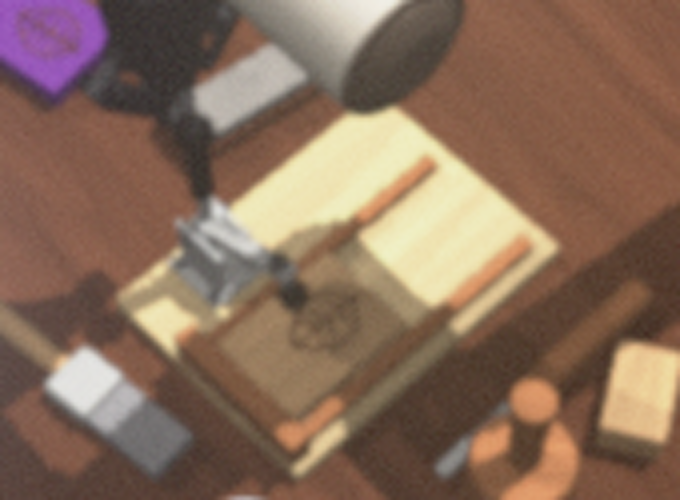

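The resisting force has faded to 1.7 N just before the dead point, and the presser arm is coming down. A little further.

>>> {"op": "jog_arm", "data": {"rows": [[[-0.7, 0, 0], [0, 0, 0], 0], [[-0.7, 0, 0], [0, 0, 0], 0], [[-0.7, 0, 0], [0, 0, 0], 0], [[-0.5, 0, 0], [0, 0, 0], 0], [[0, 0, 0], [0, 0, 0], 0], [[0, 0, 0], [0, 0, 0], 0]]}}

```text
clock: 13.18
position: [611.8, -113.9, 159.4]
ee_rot: [0.731, -0.682, 0.0, -0.0]
contact_force: [0.4, -0.8, -0.2]
gripper_width: 0.3
```

Run:
```python
from h import *
st()
im=eyes.get_image("scene"); cv2.imwrite(f"pics/m_scene.png",cv2.resize(im[150:275,230:400,::-1],None,fx=4,fy=4,interpolation=cv2.INTER_CUBIC))
```

```text
t 13.18 tcp_f [  59.9 -102.9  159.4] force_f [ 0.4 -0.8 -0.2] w 0.3
tool axes in fixture (cols)
 [[-0.001 -1.     0.   ]
 [-1.     0.001  0.   ]
 [-0.    -0.    -1.   ]]
```

View pics/m_scene.png

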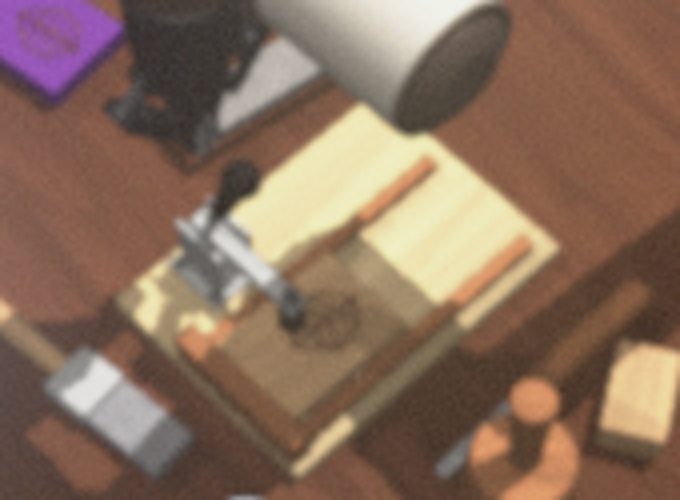

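It snapped: ball now over at crop (240,178), pad on the panel at (290,317). I'll back the hand off and clear, then verify.

>>> {"op": "jog_arm", "data": {"rows": [[[2.0, 0, 0], [0, 0, 0], 0], [[3.0, 0, 0], [0, 0, 0], 0], [[4.0, 0, 0], [0, 0, 0], 0], [[4.0, 0, -2], [0, 0, 0], 0], [[4.0, 0, -3], [0, 0, 0], 0], [[4.0, 3, -3], [0, 0, 0], 0], [[4.0, 4, 0], [0, 0, 0], 0], [[4.0, 4, 0], [0, 0, 0], 0], [[4.0, 4, 0], [0, 0, 0], 0], [[0, 0, 0], [0, 0, 0], 0]]}}

```text
clock: 14.48
position: [481.6, -457.3, 239.3]
ee_rot: [0.729, -0.684, -0.0, 0.0]
contact_force: [-0.4, 0.5, -0.3]
gripper_width: 0.2
```

>>> {"op": "jog_arm", "data": {"rows": [[[4.0, 3, 0], [0, 0, 0], 0], [[4.0, 3, 0], [0, 0, 0], 0], [[0, 0, 0], [0, 0, 0], 0], [[0, 0, 0], [0, 0, 0], 0]]}}

```text
clock: 14.98
position: [430.9, -537.4, 239.0]
ee_rot: [0.731, -0.682, -0.0, -0.0]
contact_force: [1.0, 1.0, -0.2]
gripper_width: 0.3
```

Run:
```python
from h import *
st()
mt,ms=eyes.camera_model("top"),eyes.camera_model("scene")
k={}
for c in ("top","scene"):
    im=eyes.get_image(c); d=nets.boxes_of(c,"knob"); print(c,[(np.round(np.array(e["position"])*[640,400],1).tolist(),round(e["conf"],2)) for e in d]); k[c]=d
    a=im[110:260,290:460] if c=="top" else im[150:275,230:400]
    cv2.imwrite(f"pics/n_{c}.png",cv2.resize(a[:,:,::-1],None,fx=4,fy=4,interpolation=cv2.INTER_CUBIC))
    cv2.imwrite(f"pics/nf_{c}.png",im[:,:,::-1])
P=f2w(FX,[(60,-60,167),(60,-15,37),(2,40,37),(2,-40,37),(112,0,45)])
print("expected knob,pad,near edge L,R: top crop",((proj(mt,P)-[290,110])*4).round().tolist(),"scene crop",((proj(ms,P)-[230,150])*4).round().tolist())
try: print("knob tri",w2f(tri([mt,ms],[np.array(k[c][0]["position"])*[640,400] for c in("top","scene")])).round(1))
except Exception as e: print(e)
```

```text
t 14.97 tcp_f [-150.6 -512.5  239. ] force_f [ 1.1  0.9 -0.2] w 0.3
tool axes in fixture (cols)
 [[-0.002 -1.    -0.   ]
 [-1.     0.002  0.   ]
 [-0.     0.    -1.   ]]
top [([354.1, 171.3], 0.91)]
scene [([289.9, 209.9], 0.77)]
expected knob,pad,near edge L,R: top crop [[268.0, 232.0], [180.0, 266.0], [98.0, 370.0], [230.0, 358.0], [148.0, 182.0]] scene crop [[241.0, 176.0], [292.0, 317.0], [407.0, 317.0], [328.0, 245.0], [251.0, 372.0]]
knob tri [ 63.6 -60.   91.2]
```

View pics/n_top.png

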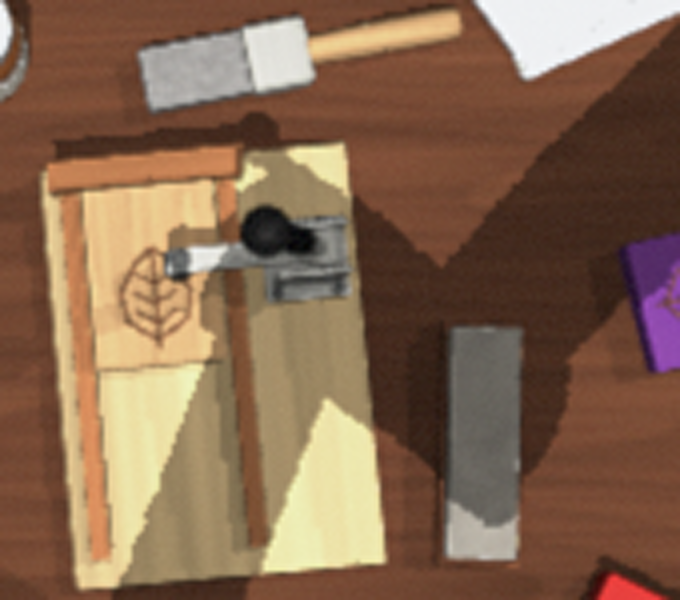

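View pics/n_scene.png

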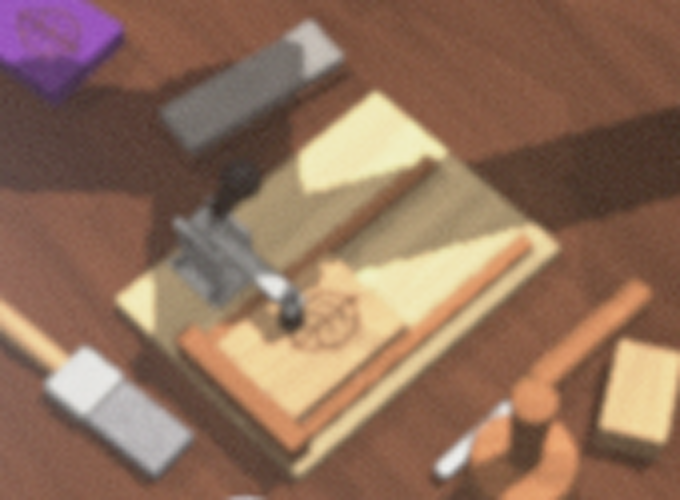

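View pics/nf_scene.png

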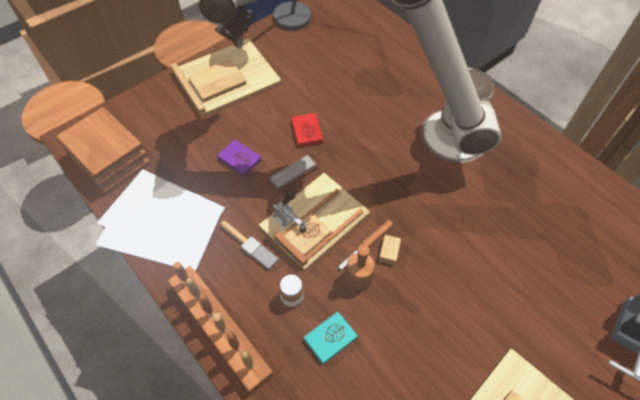

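Ball (268,232)/(240,178), pad and the panel's near edge all lie on the projected locked and home positions within about 2 crop px, and the bystanders haven't moved. The net's scene-view knob box was centred on the clamp body, which explains its bad triangulated height. Handing in.

```bash
python3 -c "
from bench import arm
print(arm.job_done())"
```

```text
the job is handed in; nothing more can be done
None
```

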